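# Wipe the sloping touch display with the felt wiper

## Task

Take the felt screen wiper out of the desk tray and wipe the glass of the sloping touch display in one stroke from its left end to its right end (as you see it from the robot), with the felt flat on the glass, the wiper's length running up the slope and centred so that it covers the height of the glass, and light, even pressure, without lifting off on the way or pushing the screen round on its hinge. Then lay the wiper back in the wide bay of the tray, felt down, and let go. Only the wiper touches the display, and everything else on the table stays where it is.

Things in the scene. Friction and masses are not known exactly. Their poses are not given: they have to be found in the camera images.
- wiper_grip (a point): centre of the handle of the screen wiper that lies felt down in the tray's wide bay: an upright grey bar 112 mm long, 28 mm wide (grip here), 44 mm high, on a black back plate 150 x 56 x 10 mm, on a felt sole 148 x 54 x 12 mm. The point is 47 mm above the felt's underside, 25 mm above the plate's top, 19 mm below the handle's top. x: along its length, y: across, z: up out of the handle
- wiper: the same wiper, 66 mm high, 0.11 to 0.18 kg; origin at the middle of the felt's underside (unsqueezed), same axes. The felt sits on soft foam: it takes 1 N before it gives, then gives 1 mm per newton, 7 mm at most, and is hard beyond. About half squeezed (3 to 5 N) is the right pressure for wiping
- glass (a point): middle of the glass of the touch display: a flat dark pane 170 mm (up the slope) x 290 mm (left to right), flush in a black head 206 x 330 x 12 mm that stands sloping towards the robot on a low aluminium desk stand. x: up the slope, away from the robot; y: to the left as the robot sees it; z: straight out of the glass
- glass_top (a point): middle of the head's upper edge, on the face, 103 mm up the slope from the middle of the glass
- display_head (a joint): slope of the glass: 0 = level, grows as the upper edge rises; between 0.38 and 0.48 rad (22 to 28 degrees). A stiff friction hinge, 20 mm behind the middle of the glass, that holds its angle unless pushed hard near an edge (over 50 N)
- display_stand: the display's aluminium stand with the head on it, fixed to the table; origin on the table under the hinge, which is 94 mm up; base plate 180 x 240 x 12 mm
- tray: whitish plastic desk tray, fixed, 256 mm (x) x 176 mm (y), walls 18 mm high and 4 mm thick, floor 4 mm thick; origin at the middle of its underside. A 14 mm high partition parallel to x, centred at y = +46 mm, parts a narrow pen lane (towards +y, a white stylus in it) from the wide bay where the wiper lies
- tray_bay (a point): middle of the wide bay (248 x 128 mm), on its floor, 4 mm above the table; axes as the tray's
- kit_board: leave alone: blue circuit board 105 x 150 mm on four white stand-offs, 46 mm high; origin on the table under its middle
- mouse: leave alone: computer mouse 108 x 60 x 34 mm, in front of the display; origin at its underside
- phone: leave alone: phone lying flat, 150 x 72 x 9 mm, in front of the display; origin at its underside
- kit_box: leave alone: whitish plastic parts box 129 x 204 x 43 mm, right of the display; origin at its underside
- mug: leave alone: white mug, 82 mm across, 93 mm high, far right; origin at its underside
- glasses_case: leave alone: red glasses case 62 x 160 x 37 mm, left of the display; origin at its underside
- bottle: leave alone: green bottle, 66 mm across, 215 mm high, far left; origin at its underside

How it is judged:
On the way, in this order (a step that is already met when the one before it is completed fails the run):
1. the wiper is on the left end of the glass (90 to 160 mm left of its middle), felt flat (0.2 rad), length up the slope (0.3 rad), mid-height +-20 mm, pressed 1.2 to 14 N (y of wiper in the frame of glass between 0.09 and 0.16 m and x of wiper in the frame of glass between -0.02 and 0.02 m and contact force between wiper and display_stand between 1.2 and 14 N and angle between the z axis of wiper and the z axis of glass, either way round below 0.2 rad and angle between the x axis of wiper and the x axis of glass, either way round below 0.3 rad), for 0.1 s.
2. it has slid on to 55 +- 15 mm left of the middle, felt flat (0.2 rad), length up the slope (0.3 rad), mid-height +-20 mm, pressed 1.2 to 14 N (y of wiper in the frame of glass between 0.04 and 0.07 m and x of wiper in the frame of glass between -0.02 and 0.02 m and contact force between wiper and display_stand between 1.2 and 14 N and angle between the z axis of wiper and the z axis of glass, either way round below 0.2 rad and angle between the x axis of wiper and the x axis of glass, either way round below 0.3 rad), for 0.1 s.
3. it crosses the middle, felt flat (0.2 rad), length up the slope (0.3 rad), mid-height +-20 mm, pressed 1.2 to 14 N (y of wiper in the frame of glass between -0.015 and 0.015 m and x of wiper in the frame of glass between -0.02 and 0.02 m and contact force between wiper and display_stand between 1.2 and 14 N and angle between the z axis of wiper and the z axis of glass, either way round below 0.2 rad and angle between the x axis of wiper and the x axis of glass, either way round below 0.3 rad), for 0.1 s.
4. it has slid on to 55 +- 15 mm right of the middle, felt flat (0.2 rad), length up the slope (0.3 rad), mid-height +-20 mm, pressed 1.2 to 14 N (y of wiper in the frame of glass between -0.07 and -0.04 m and x of wiper in the frame of glass between -0.02 and 0.02 m and contact force between wiper and display_stand between 1.2 and 14 N and angle between the z axis of wiper and the z axis of glass, either way round below 0.2 rad and angle between the x axis of wiper and the x axis of glass, either way round below 0.3 rad), for 0.1 s.
5. it reaches the right end (90 to 160 mm right of the middle), felt flat (0.2 rad), length up the slope (0.3 rad), mid-height +-20 mm, pressed 1.2 to 14 N (y of wiper in the frame of glass between -0.16 and -0.09 m and x of wiper in the frame of glass between -0.02 and 0.02 m and contact force between wiper and display_stand between 1.2 and 14 N and angle between the z axis of wiper and the z axis of glass, either way round below 0.2 rad and angle between the x axis of wiper and the x axis of glass, either way round below 0.3 rad), for 0.1 s.
At the end, for the whole second after the job is handed in: the wiper lies felt down and at rest on the floor of the tray's wide bay: handle centre within 50 mm along and 35 mm across of the bay's middle and 38 to 53 mm above its floor, tilted less than 0.12 rad (x of wiper_grip in the frame of tray_bay between -0.05 and 0.05 m and y of wiper_grip in the frame of tray_bay between -0.035 and 0.035 m and z of wiper_grip in the frame of tray_bay between 0.038 and 0.053 m and angle between wiper_grip's own z axis and vertical below 0.12 rad and linear speed of wiper below 0.02 m/s and angular speed of wiper below 0.1 rad/s); the robot touches nothing.
It fails at once if the wiper presses on the display with more than 22 N (contact force between wiper and display_stand above 22 N).
It fails at once if the display is pushed round on its hinge by more than 0.09 rad (distance of glass_top from where it was at the start of the episode above 0.009 m).
It fails at once if the wiper lifts off part-way: 8 to 25 mm off the glass with its middle within 80 mm left or right and 60 mm up or down of the glass's middle (y of wiper in the frame of glass between -0.08 and 0.08 m and x of wiper in the frame of glass between -0.06 and 0.06 m and z of wiper in the frame of glass between 0.008 and 0.025 m).
It fails at once if a finger or the arm presses on the display with more than 3 N (contact force between any of the fingers, the arm and display_stand above 3 N).
It fails at once if one of the things to be left alone is shifted by more than 30 mm (distance of any of kit_board, mouse, phone, kit_box, mug, glasses_case, bottle from where it was at the start of the episode above 0.03 m).
It also fails if it takes over 64 s, if anything falls off the work surface, if the arm or the gripper's body presses on something with over 40 N, if the wrist force passes 120 N, or if a joint passes its speed limit or range.

## Robot

A 6-joint arm with a two-finger parallel gripper is mounted at the origin on the work surface. World frame = base frame: x ahead of the robot, y to its left, z up, the work surface at z = 0. Lengths are in m, angles in rad, forces in N, time in s.
With the tool pointing down it reaches from about 0.3 to 0.775 m from the base axis. Payload 14.6 kg.
Tool frame: the origin (TCP) lies between the finger pads; the fingertips stand 14 mm ahead of it and the grasp point (between the pads) lies 5 mm behind it; z points along the fingers, y is the line along which they close (so a half turn about z gives the same grasp; the last joint's range is limited). The gripper opens to 94 mm and grips with 3 to 60 N. Pads are 16 mm wide; open, the fingers measure 119 mm over their backs; the gripper's body (75 mm by 177 mm) begins 78 mm behind the grasp point.
Start: joints at [-1.34, 0.3, 1.521, -0, 1.321, -0.067], TCP at [0.161, -0.526, 0.219] pointing down, gripper open.
Joint ranges: [-3.03, 3.03], [-0.79, 2.21], [0.23, 2.52], [-1.04, 4.18], [0, 3.07], [-2.55, 2.55]. Speed limits (rad/s): [2.22, 2.22, 2.57, 3.14, 3.14, 3.14].

## Interface

Orientations are given as [roll, pitch, yaw] about the fixed x, y, z axes, in that order (R = Rz(yaw) Ry(pitch) Rx(roll)).
In Python, from station import ctrl gives the robot as it stands. The module is installed in compiled form; this text tells all that it offers.
- The arm moves only by the tool move_arm, never from a script. Its argument "targets" is a list of rows, each a list of 7 numbers: the opening, from -1 (shut) to 1 (fully open), then the shift along the tool's x, y, z in units of 50 mm (1.0 is 50 mm), then the turn, a rotation vector about the tool's x, y, z in rad. A call has 1 to 12 rows; each row is the pose to reach, as a shift and turn from the pose commanded when the call began, along the tool's axes at that moment; what a row does not reach only later rows make up. A row lasts 1/10 s, in which the tool goes at most 50 mm and 8.59 degrees, less where a joint would pass 70% of its speed; a pose out of reach is approached as far as the arm can. A call with a gripper value outside its range is refused whole. The fingers move at their own pace and stop on an object; "grip_force" is the grip in N (left out, the last holds). Time passes only in rows, so rows that repeat a pose let the fingers close. It gives the time, the measured TCP pose, the force, the opening and the grip force at its end, in the units of the state.
- ctrl.get_obs(): the state, without advancing time (a new reading comes with each control period).
- ctrl.camera(name): name is "scene" or "side" or "wrist"; returns (picture, depth): 480x640x3 uint8, red, green, blue; 480x640 float32, m along the optical axis (not along the pixel's ray), 0 where there is no reading.
- ctrl.camera_params(name): a dict with "intrinsics" (3x3 intrinsics, pixels), "rvec" (rotation vector, rad) and "tvec" (3), from world to camera coordinates, as OpenCV has them; the wrist camera has in their place "T_tool_cam" (4x4, takes a point from camera to tool coordinates, whose origin is the TCP and whose axes are the flange's). Camera axes: x right, y down, z forward; pixel columns grow to the right and rows downward; lengths in m; the calibration is good to about 2 mm. The wrist camera is an equidistant fisheye: a pixel r from the principal point sees the ray r / f radians off the axis. A picture is of the moment at which its call begins: read the wrist's pose just before it. camera_params takes no time and is no camera call.
- ctrl.hand_in(): hands the job in; it is judged then, once.
Trained networks look in the newest picture that a camera, given by its name, has taken for a name from the list of things; names that differ only in an ending like _2 or _b are one class to them, and where a whole thing is asked for, a point or a joint stands for the part that bears it (a point fixed in the world has none). Each returns a list of dicts, best first, with "score" (0 to 1); they miss things now and then, are a little off and sometimes report something else, mostly with a low value. They report only what shows in the picture. A call takes as long as a camera call.
- ctrl.cut_out(camera, target): "region" (480x640 bool, what is visible of it) and "point" ([column, row] in pixels, amid what is visible of it).
- ctrl.tip_of(camera, target): "point" ([column, row] in pixels: a listed point, or the origin of a listed thing).
The state is a dict: "time_s": time; "qpos": joint angles; "joint_vel": joint speeds; "tau": joint torques, N m; "ee_pos": TCP position; "eef_rot": TCP orientation; "force": force on the tool from outside, world axes, zero at the start; "moment": the same for the moment, N m; "grip_width": finger opening in m; "grip_force": force on a finger pad.
Only numpy, scipy, OpenCV 4.12 (cv2) and the standard library are available. Lean on these libraries where they do the work, as an engineer would, in place of code of your own. Each camera call takes 0.05 s, during which the arm holds its last target. There are 200 camera calls.

## Working session

There is one attempt and no reset: what is moved stays moved. The work goes in short steps, Python scripts to look and compute and a tool call to move; the robot and the scene stay as the last step left them, time stands still between calls to the robot, and variables do not carry over. Pictures are saved under pics/ and viewed, at most 10 in all, crops included, and the job is handed in when it is done.

Besides the shell and the picture viewer there is one more tool, called after "Request:" as name(argument=value, ...), one argument or row to a line, values as JSON. move_arm: Moves the arm, as the interface text tells. Its arguments: {"type":"object","properties":{"targets":{"type":"array"},"grip_force":{"type":"number"}},"required":["targets"]}

```bash
mkdir -p pics; cat > h.py <<'E'
import numpy as np, cv2
from scipy.spatial.transform import Rotation as R
from station import ctrl
def cam(name):
    p,d=ctrl.camera(name); return p,d
def w2c(name):
    c=ctrl.camera_params(name); return np.array(c["intrinsics"]),cv2.Rodrigues(np.array(c["rvec"],float))[0],np.array(c["tvec"],float).ravel()
def cloud(name,d):
    K,Rm,t=w2c(name); v,u=np.mgrid[:480,:640]
    x=np.stack([(u-K[0,2])/K[0,0]*d,(v-K[1,2])/K[1,1]*d,d],-1)
    return (x-t)@Rm   # world points
def save(n,p): cv2.imwrite('pics/'+n,p[...,::-1])
E
python3 - <<'E'
from h import *
o=ctrl.get_obs(); print(o['time_s'],o['ee_pos'],o['eef_rot'],o['grip_width'],o['force'])
ims=[]
for n in ('scene','side'):
    p,d=cam(n); save(n+'.png',p); np.save(n+'_d.npy',d)
    P=cloud(n,d); print(n,-w2c(n)[1].T@w2c(n)[2])
    for t in ('wiper','display_head','tray','kit_board','mouse','phone','kit_box','mug','glasses_case','bottle'):
        r=ctrl.cut_out(n,t)
        if r:
            m=r[0]['region']&(d>0); np.save(f'{n}_{t}.npy',m)
            q=P[m]; print(t,round(r[0]['score'],2),r[0]['point'],np.median(q,0).round(3),np.percentile(q,2,0).round(3),np.percentile(q,98,0).round(3))
    for t in ('wiper_grip','glass','glass_top','tray_bay'):
        r=ctrl.tip_of(n,t)
        if r:
            u,v=np.round(r[0]['point']).astype(int); print(t,round(r[0]['score'],2),u,v,P[v,u].round(3))
E
```

```text
0.0 [ 0.16131345 -0.52554807  0.2188791 ] [-3.14041481e+00 -9.58225836e-05  2.97751820e-01] 0.09409249754634737 [0.21847651 0.11899119 0.7598971 ]
scene [1.39521329 0.27366307 0.91638096]
wiper 0.93 [449.1, 246.8] [0.46  0.315 0.028] [0.368 0.284 0.006] [0.505 0.349 0.071]
display_head 0.8 [320.9, 250.7] [0.663 0.036 0.125] [ 0.553 -0.133  0.072] [0.732 0.189 0.155]
tray 0.73 [176.3, 244.3] [ 0.704 -0.372  0.041] [ 0.619 -0.48   0.001] [ 0.76  -0.278  0.045]
kit_board 0.91 [226.4, 199.8] [ 0.459 -0.343  0.023] [ 0.394 -0.425  0.009] [ 0.519 -0.27   0.039]
mouse 0.76 [363.2, 225.9] [0.435 0.078 0.028] [0.374 0.048 0.007] [0.468 0.104 0.036]
phone 0.76 [303.5, 213.8] [ 0.42  -0.101  0.008] [ 0.352 -0.161  0.002] [ 0.477 -0.046  0.012]
kit_box 0.93 [177.3, 244.4] [ 0.703 -0.373  0.041] [ 0.615 -0.481  0.   ] [ 0.76  -0.279  0.045]
mug 0.56 [150.0, 192.2] [ 0.547 -0.555  0.061] [ 0.495 -0.606  0.005] [ 0.576 -0.527  0.093]
glasses_case 0.98 [453.2, 327.5] [0.706 0.377 0.035] [ 0.633  0.307 -0.001] [0.761 0.449 0.039]
bottle 0.86 [550.2, 294.1] [0.592 0.563 0.116] [0.563 0.538 0.009] [0.6
[... 489 characters left out ...]
513 -0.278  0.04 ]
mouse 0.82 [265.2, 237.8] [0.413 0.06  0.026] [0.364 0.04  0.004] [0.465 0.096 0.041]
phone 0.92 [276.0, 282.2] [ 0.417 -0.109  0.009] [ 0.351 -0.163 -0.   ] [ 0.485 -0.048  0.018]
kit_box 0.84 [387.1, 334.2] [ 0.683 -0.398  0.043] [ 0.614 -0.49   0.01 ] [ 0.753 -0.29   0.051]
mug 0.73 [352.0, 398.6] [ 0.533 -0.557  0.041] [ 0.491 -0.612 -0.003] [ 0.574 -0.5    0.097]
glasses_case 0.8 [320.4, 158.5] [0.69  0.369 0.034] [ 0.63   0.305 -0.002] [0.76  0.448 0.046]
bottle 0.95 [276.6, 119.5] [0.567 0.547 0.104] [0.539 0.529 0.001] [0.601 0.601 0.215]
wiper_grip 0.56 256 178 [0.43  0.306 0.068]
glass_top 0.94 360 202 [0.728 0.03  0.155]
tray_bay 0.95 257 187 [0.429 0.301 0.026]
```

View pics/scene.png

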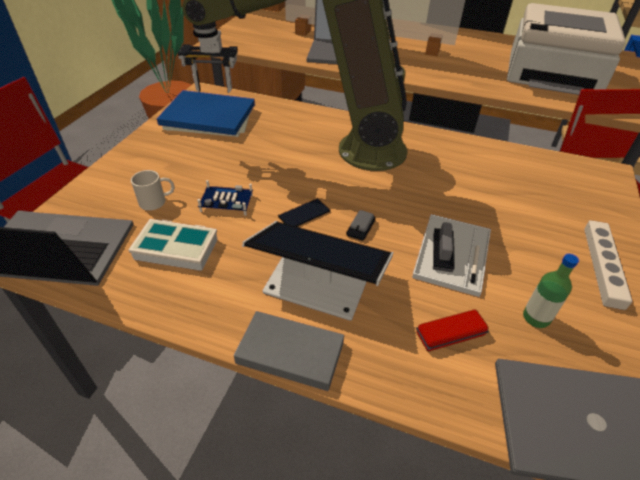

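View pics/side.png

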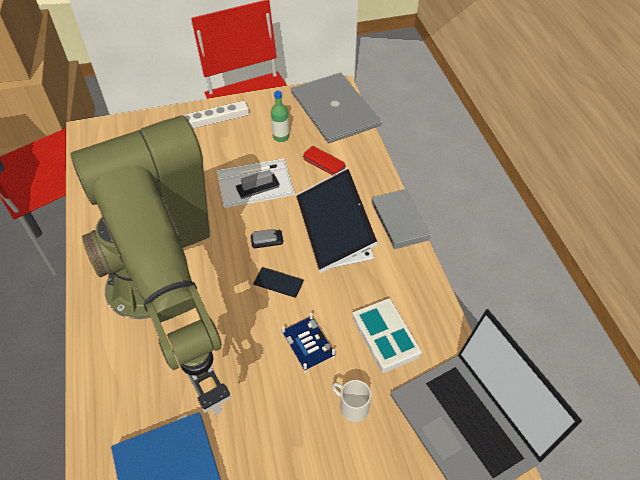

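The scene view shows the wiper at (445,245) in the tray at (452,255) and the display at (320,250). In the side view the tray is at (255,180), the glass at (337,220), and the stylus lane is on the far side (+y). Next I'll fit the geometry.

```bash
python3 - <<'E'
from h import *
for n in ('scene','side'):
    d=np.load(n+'_d.npy'); P=cloud(n,d)
    m=np.load(n+'_display_head.npy'); q=P[m]
    # robust plane
    rng=np.random.default_rng(0); best=0
    for _ in range(300):
        a=q[rng.choice(len(q),3,False)]; nn=np.cross(a[1]-a[0],a[2]-a[0]); nn/=np.linalg.norm(nn)+1e-12
        k=abs((q-a[0])@nn)<.005
        if k.sum()>best: best=k.sum(); K=k
    s=q[K]; c=s.mean(0); nn=np.linalg.svd(s-c,full_matrices=False)[2][2]; nn*=np.sign(nn[2])
    y=np.cross(nn,[1,0,0]); y/=np.linalg.norm(y); x=np.cross(y,nn)
    uv=np.stack([(s-c)@x,(s-c)@y],1).astype(np.float32)
    r=cv2.minAreaRect(uv); b=cv2.boxPoints(r)
    print(n,'display inl',best/len(q),'n',nn.round(4),'slope',np.arccos(nn[2]).round(4),'yaw',np.arctan2(-nn[1],-nn[0]).round(3),'rect',r,'centre',(c+r[0][0]*x+r[0][1]*y).round(4))
    print((c+b[:,:1]*x+b[:,1:]*y).round(3).tolist())
    k=(P[...,2]>.056)&(P[...,2]<.085)&(abs(P[...,0]-.43)<.13)&(abs(P[...,1]-.32)<.09)&(d>0)
    s=P[k]; r=cv2.minAreaRect(s[:,:2].astype(np.float32)); print('handle',k.sum(),r,np.median(s[:,2]))
    k=(P[...,2]>.012)&(P[...,2]<.03)&(abs(P[...,0]-.42)<.17)&(abs(P[...,1]-.34)<.12)&(d>0)
    r=cv2.minAreaRect(P[k][:,:2].astype(np.float32)); print('tray',r,cv2.boxPoints(r).round(3).tolist())
E
```

```text
scene display inl 0.9670745272525028 n [-0.4163  0.0023  0.9092] slope 0.4294 yaw -0.006 rect ((-0.01791253685951233, -0.006347984075546265), (0.3342832624912262, 0.20935000479221344), 89.58282470703125) centre [0.6385 0.027  0.1129]
[[0.542, -0.14, 0.069], [0.733, -0.141, 0.156], [0.735, 0.193, 0.157], [0.544, 0.195, 0.069]]
handle 326 ((0.4311867952346802, 0.31746700406074524), (0.11485706269741058, 0.0287088081240654), 8.91762924194336) 0.06841631520677814
tray ((0.42515796422958374, 0.3452904224395752), (0.17617912590503693, 0.2634044289588928), 89.31868743896484) [[0.2919999957084656, 0.2590000033378601], [0.5559999942779541, 0.25600001215934753], [0.5580000281333923, 0.4320000112056732], [0.29499998688697815, 0.4350000023841858]]
side display inl 0.7576171875 n [-0.4282  0.0032  0.9037] slope 0.4425 yaw -0.007 rect ((-0.0015273317694664001, 0.011377424001693726), (0.3456611931324005, 0.20695818960666656), 89.56822204589844) centre [0.6371 0.0243 0.1128]
[[0.542, -0.148, 0.069], [0.729, -0.149, 0.157], [0.732, 0.196, 0.157], [0.545, 0.198, 0.068]]
handle 233 ((0.4311656057834625, 0.3133319020271301), (0.11095213890075684, 0.040868088603019714), 10.78648567199707) 0.06754082068992645
tray ((0.41168177127838135, 0.33775895833969116), (0.22947999835014343, 0.29938799142837524), 87.8183822631836) [[0.257999986410141, 0.2290000021457672], [0.5569999814033508, 0.21699999272823334], [0.5659999847412109, 0.44699999690055847], [0.26600000262260437, 0.4580000042915344]]
```

Request:
move_arm(
  targets=[
    [1,10.1,-14.5,0,0,0,0.138],
    [1,10.1,-14.5,0,0,0,0.138],
    [1,10.1,-14.5,0,0,0,0.138],
    [1,10.1,-14.5,0,0,0,0.138],
    [1,10.1,-14.5,0,0,0,0.138],
    [1,10.1,-14.5,0,0,0,0.138],
    [1,10.1,-14.5,0,0,0,0.138],
    [1,10.1,-14.5,0,0,0,0.138],
    [1,10.1,-14.5,0,0,0,0.138],
    [1,10.1,-14.5,0,0,0,0.138],
    [1,10.1,-14.5,0,0,0,0.138],
    [1,10.1,-14.5,0,0,0,0.138],
  ],
)

```text
time_s: 2.7
ee_pos: [0.3445, 0.0463, 0.2199]
eef_rot: [3.141, -0.002, 0.16]
force: [1.0, -0.4, -0.6]
grip_width: 0.0938
grip_force: 0.0
```

Request:
move_arm(
  targets=[
    [1,2.5,-5.0,0,0,0,0],
    [1,2.5,-5.0,0,0,0,0],
    [1,2.5,-5.0,0,0,0,0],
    [1,2.5,-5.0,0,0,0,0],
    [1,2.5,-5.0,0,0,0,0],
    [1,2.5,-5.0,0,0,0,0],
    [1,2.5,-5.0,0,0,0,0],
    [1,2.5,-5.0,0,0,0,0],
  ],
)

```text
time_s: 3.5
ee_pos: [0.4278, 0.3109, 0.219]
eef_rot: [3.141, 0.001, 0.161]
force: [0.1, -0.4, -0.1]
grip_width: 0.0941
grip_force: 0.0
```

```bash
cat >> h.py <<'E'
def pose():
    o=ctrl.get_obs(); T=np.eye(4); T[:3,3]=o['ee_pos']; T[:3,:3]=R.from_euler('xyz',o['eef_rot']).as_matrix(); return T
def wcloud(d,T):
    c=ctrl.camera_params('wrist'); K=np.array(c['intrinsics']); v,u=np.mgrid[:480,:640]
    x=(u-K[0,2])/K[0,0]; y=(v-K[1,2])/K[1,1]; th=np.hypot(x,y); k=np.tan(np.minimum(th,1.5))/np.maximum(th,1e-9)
    X=np.stack([x*k*d,y*k*d,d,np.ones_like(d)],-1)
    return (X@(T@np.array(c['T_tool_cam'])).T)[...,:3]
def rel(p,rpy):
    T=pose(); G=np.eye(4); G[:3,3]=p; G[:3,:3]=R.from_euler('xyz',rpy).as_matrix()
    D=np.linalg.inv(T)@G; return (D[:3,3]/.05).round(2),R.from_matrix(D[:3,:3]).as_rotvec().round(3)
E
python3 - <<'E'
from h import *
T=pose(); o=ctrl.get_obs(); print(o['time_s'],T[:3,3],o['eef_rot'],o['qpos'])
p,d=cam('wrist'); save('w1.png',p); P=wcloud(d,T)
r=ctrl.tip_of('wrist','wiper_grip'); print([ (a['score'],a['point']) for a in r[:2]])
m=ctrl.cut_out('wrist','wiper'); 
if m: 
    q=P[m[0]['region']&(d>0)]; print(m[0]['score'],np.percentile(q,[2,50,98],axis=0).round(3))
    s=q[q[:,2]>.058]; print('handle',len(s),np.median(s[:,2]),cv2.minAreaRect(s[:,:2].astype(np.float32)))
    print('whole',cv2.minAreaRect(q[:,:2].astype(np.float32)))
E
```

```text
3.5 [0.42778677 0.31085922 0.21901576] [3.14115173e+00 7.43450772e-04 1.60702833e-01] [ 5.59190397e-01  2.53556841e-01  1.58107493e+00 -1.22092864e-04
  1.30781717e+00  1.96931552e+00]
[(0.57, [316.8, 217.8]), (0.38, [319.2, 206.5])]
0.96 [[0.362 0.284 0.025]
 [0.439 0.317 0.028]
 [0.5   0.348 0.072]]
handle 3735 0.07032482784581656 ((0.4294225573539734, 0.3163258135318756), (0.10982251167297363, 0.02780451998114586), 9.10071086883545)
whole ((0.42913535237312317, 0.31593888998031616), (0.14870749413967133, 0.056693706661462784), 8.857821464538574)
```

View pics/w1.png

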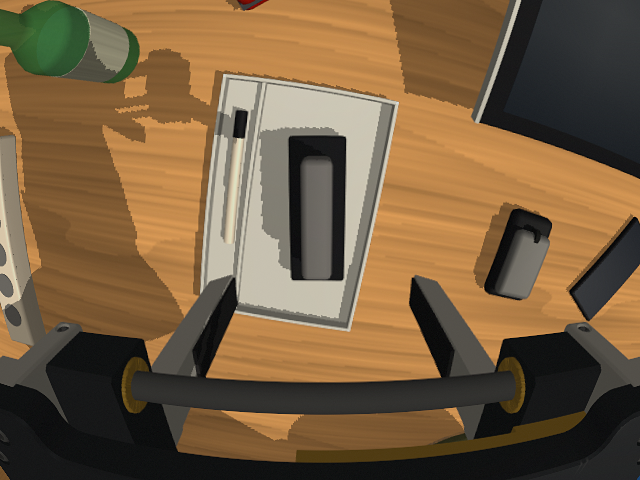

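The wrist view shows the wiper centred at (318,208), yaw 0.157 rad, clear on both sides. I'll descend and grip.

Request:
move_arm(
  targets=[
    [1,0.04,-0.1,0.9,0,0,0.004],
    [1,0.04,-0.1,1.8,0,0,0.004],
    [1,0.04,-0.1,2.5,0,0,0.004],
    [1,0.04,-0.1,3.0,0,0,0.004],
    [1,0.04,-0.1,3.3,0,0,0.004],
    [1,0.04,-0.1,3.46,0,0,0.004],
    [1,0.04,-0.1,3.46,0,0,0.004],
    [-1,0.04,-0.1,3.46,0,0,0.004],
    [-1,0.04,-0.1,3.46,0,0,0.004],
    [-1,0.04,-0.1,3.46,0,0,0.004],
    [-1,0.04,-0.1,3.46,0,0,0.004],
    [-1,0.04,-0.1,3.46,0,0,0.004],
  ],
  grip_force=35,
)

```text
time_s: 4.85
ee_pos: [0.4293, 0.3162, 0.0467]
eef_rot: [-3.141, -0.0, 0.156]
force: [0.2, -0.2, 0.0]
grip_width: 0.0574
grip_force: 0.0
```

Request:
move_arm(
  targets=[
    [-1,0,0,0,0,0,0],
    [-1,0,0,0,0,0,0],
    [-1,0,0,0,0,0,0],
    [-1,0,0,0,0,0,0],
    [-1,0,0,0,0,0,0],
    [-1,0,0,0,0,0,0],
  ],
)

```text
time_s: 5.45
ee_pos: [0.4292, 0.3161, 0.0464]
eef_rot: [-3.142, -0.0, 0.156]
force: [0.6, 1.0, -0.7]
grip_width: 0.0275
grip_force: 35.0
```

Request:
move_arm(
  targets=[
    [-1,0,0,-0.5,0,0,0],
    [-1,0,0,-1.2,0,0,0],
    [-1,0,0,-2,0,0,0],
    [-1,0,0,-3,0,0,0],
    [-1,0,0,-4,0,0,0],
    [-1,0,0,-4,0,0,0],
    [-1,0,0,-4,0,0,0],
  ],
)

```text
time_s: 6.15
ee_pos: [0.4292, 0.3161, 0.2467]
eef_rot: [-3.141, -0.001, 0.156]
force: [-1.1, 0.1, -1.4]
grip_width: 0.028
grip_force: 35.0
```

```bash
cat >> h.py <<'E'
G0=np.array([.638,.026,.1125]); SL=.436; YW=-.007
Gr=(R.from_euler('z',YW)*R.from_euler('y',-SL)).as_matrix()  # glass axes: x up slope
def tool_on_glass(x,y,z):  # wiper origin in glass frame -> TCP pose
    p=G0+Gr@np.array([x,y,z+.042]); M=Gr@np.diag([1,-1,-1]); return p,R.from_matrix(M).as_euler('xyz')
E
python3 - <<'E'
from h import *
o=ctrl.get_obs(); print(o['force'],o['moment'],o['grip_width'],o['ee_pos'])
print(Gr)
for g in [(0,.115,.08),(0,.115,.03)]:
    p,e=tool_on_glass(*g); print(p,e,rel(p,e))
T=pose(); p,d=cam('wrist'); save('w2.png',p)
P=wcloud(d,T)
m=ctrl.cut_out('wrist','wiper')
if m:
    q=P[m[0]['region']&(d>0)]; q=(q-T[:3,3])@T[:3,:3]; print('wiper in tool',np.percentile(q,[2,50,98],axis=0).round(3))
    s=q[abs(q[:,2]-.02)<.006]; print(len(s),cv2.minAreaRect(s[:,:2].astype(np.float32)))
    if len(s)>50: print('plate tilt x,y', np.linalg.lstsq(np.c_[s[:,:2],np.ones(len(s))],s[:,2],rcond=None)[0])
E
```

```text
[-1.07775581  0.14293662 -1.37770584] [-0.01777887 -0.00531467  0.00312295] 0.028008900143175454 [0.42924199 0.31609447 0.24669774]
[[ 0.90642597  0.00699994 -0.42230671]
 [-0.00634509  0.9999755   0.0029562 ]
 [ 0.42231706  0.          0.90644818]]
[0.58728357 0.14135784 0.22308668] [ 3.14159265 -0.436      -0.007     ] (array([2.58, 3.94, 0.47]), array([-0.036,  0.434,  0.16 ]))
[0.60839891 0.14121003 0.17776427] [ 3.14159265 -0.436      -0.007     ] (array([3.  , 4.01, 1.38]), array([-0.036,  0.434,  0.16 ]))
wiper in tool [[-0.032 -0.025 -0.025]
 [ 0.034  0.001 -0.022]
 [ 0.072  0.027  0.021]]
8218 ((0.0031253769993782043, 0.0008481070399284363), (0.14135554432868958, 0.05619003623723984), 0.1643395721912384)
plate tilt x,y [ 0.00153023 -0.00116574  0.0197306 ]
```

View pics/w2.png

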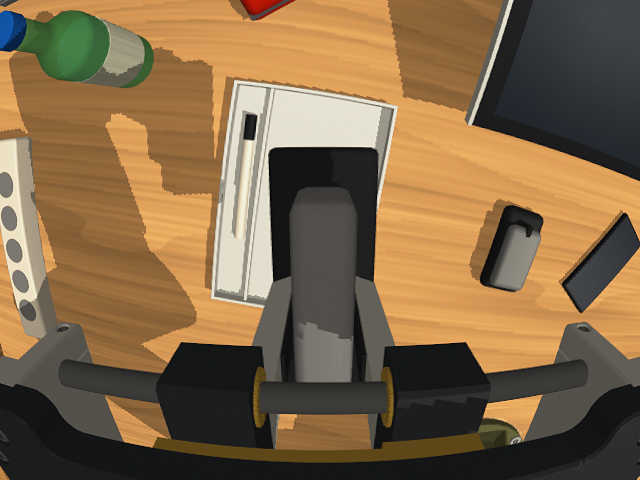

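The wiper hangs straight in the grip (plate at (322,215)), with no tilt. I'll move over the left end of the glass.

Request:
move_arm(
  targets=[
    [-1,0.52,0.79,0.09,-0.007,0.087,0.032],
    [-1,1.03,1.58,0.19,-0.014,0.174,0.064],
    [-1,1.55,2.36,0.28,-0.022,0.26,0.096],
    [-1,2.06,3.15,0.38,-0.029,0.347,0.128],
    [-1,2.58,3.94,0.47,-0.036,0.434,0.16],
    [-1,2.58,3.94,0.47,-0.036,0.434,0.16],
    [-1,2.58,3.94,0.47,-0.036,0.434,0.16],
    [-1,2.58,3.94,0.47,-0.036,0.434,0.16],
  ],
)

```text
time_s: 7.05
ee_pos: [0.5867, 0.1422, 0.2222]
eef_rot: [3.141, -0.433, -0.006]
force: [-0.2, -0.2, -1.5]
grip_width: 0.0283
grip_force: 35.0
```

```bash
python3 - <<'E'
from h import *
o=ctrl.get_obs(); print(o['time_s'],o['force'],o['ee_pos'],o['eef_rot'],o['qpos'])
# refine glass plane from wrist view
T=pose(); p,d=cam('wrist'); save('w3.png',p); P=wcloud(d,T)
m=ctrl.cut_out('wrist','display_head')
q=P[m[0]['region']&(d>0)]; g=(q-G0)@Gr
print(m[0]['score'],len(q),np.percentile(g,[1,50,99],axis=0).round(4))
k=(abs(g[:,2])<.008)&(abs(g[:,0])<.1); s=g[k]
print(k.sum(),'z=ax+by+c',np.linalg.lstsq(np.c_[s[:,:2],np.ones(len(s))],s[:,2],rcond=None)[0].round(4))
r=cv2.minAreaRect(s[:,:2].astype(np.float32)); print(r)
s1=s[abs(s[:,1])<.1]; print('x edges',np.percentile(s1[:,0],[.5,99.5]))
E
```

```text
7.05 [-0.1814168  -0.20743043 -1.49163621] [0.58665172 0.1421971  0.22221518] [ 3.14074441 -0.43296482 -0.00565741] [ 0.21688942  0.20728397  1.68729728 -0.12722282  0.82769521  1.85973615]
0.87 55354 [[-0.1017 -0.1637  0.0006]
 [ 0.0193 -0.0114  0.0027]
 [ 0.098   0.1633  0.0045]]
54432 z=ax+by+c [ 0.0063 -0.0005  0.0026]
((-0.0003253519535064697, -0.0014837086200714111), (0.19942118227481842, 0.3353886306285858), 0.027814149856567383)
x edges [-0.09841007  0.09847305]
```

View pics/w3.png

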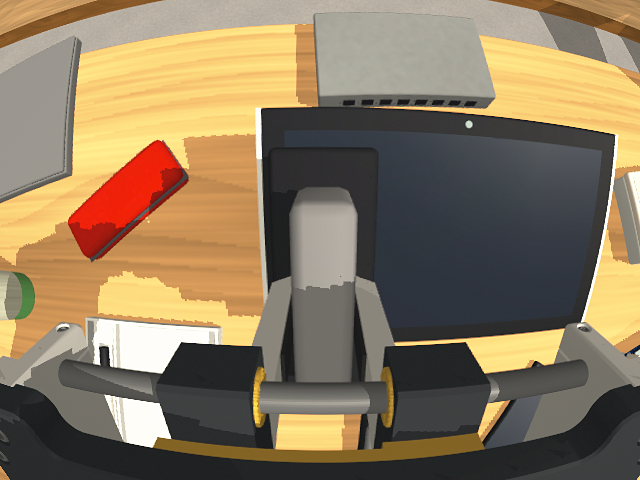

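Glass confirmed: the wiper sits over its left end, and the glass surface is about 2.6 mm higher than my first fit. I'll refine and descend.

```bash
cat >> h.py <<'E'
G0=G0+Gr@np.array([0,-.001,.0026]); SL=.442
Gr=(R.from_euler('z',YW)*R.from_euler('y',-SL)).as_matrix()
def here():
    o=ctrl.get_obs(); T=pose(); g=(T[:3,3]+T[:3,2]*.042-G0)@Gr; f=np.array(o['force'])@Gr
    print(o['time_s'],'wiper in glass',g.round(4),'force in glass',f.round(2))
E
python3 - <<'E'
from h import *
here()
for g in [(0,.115,.012),(0,.115,-.003),(0,-.115,-.003)]: print(rel(*tool_on_glass(*g)))
E
```

```text
7.15 wiper in glass [-1.000e-04  1.172e-01  7.740e-02] force in glass [-0.18  0.48 -1.44]
(array([0.01, 0.04, 1.31]), array([-0.   ,  0.008,  0.002]))
(array([0.01, 0.04, 1.61]), array([-0.   ,  0.008,  0.002]))
(array([0.  , 4.64, 1.61]), array([-0.   ,  0.008,  0.002]))
```

Request:
move_arm(
  targets=[
    [-1,0,0.04,0.5,0,0.008,0],
    [-1,0,0.04,1.0,0,0.008,0],
    [-1,0,0.04,1.3,0,0.008,0],
    [-1,0,0.04,1.42,0,0.008,0],
    [-1,0,0.04,1.46,0,0.008,0],
    [-1,0,0.04,1.46,0,0.008,0],
  ],
)

```text
time_s: 7.75
ee_pos: [0.6181, 0.1395, 0.1574]
eef_rot: [3.141, -0.444, -0.006]
force: [-0.2, 0.5, -0.5]
grip_width: 0.0275
grip_force: 35.0
```

```bash
python3 -c "
from h import *
here(); print(pose()[:3,3])"
```

```text
7.75 wiper in glass [0.0005 0.1143 0.0049] force in glass [-0.38  0.47 -0.4 ]
[0.61805519 0.13948512 0.15740995]
```

Request:
move_arm(
  targets=[
    [-1,0,0,0.03,0,0,0],
    [-1,0,0,0.06,0,0,0],
    [-1,0,0,0.08,0,0,0],
    [-1,0,0,0.1,0,0,0],
    [-1,0,0,0.12,0,0,0],
    [-1,0,0,0.14,0,0,0],
    [-1,0,0,0.14,0,0,0],
  ],
)

```text
time_s: 8.45
ee_pos: [0.621, 0.1392, 0.1505]
eef_rot: [3.141, -0.443, -0.007]
force: [-1.5, 0.0, 0.3]
grip_width: 0.0282
grip_force: 35.0
```

```bash
python3 -c "
from h import *
here()"
```

```text
8.45 wiper in glass [ 0.0002  0.1141 -0.0027] force in glass [-1.22 -0.    0.9 ]
```

Request:
move_arm(
  targets=[
    [-1,0,0,0.02,0,0,0],
    [-1,0,0,0.04,0,0,0],
    [-1,0,0,0.04,0,0,0],
    [-1,0,0,0.04,0,0,0],
  ],
)

```text
time_s: 8.85
ee_pos: [0.6219, 0.1392, 0.1488]
eef_rot: [3.141, -0.443, -0.007]
force: [-2.9, -1.2, 2.6]
grip_width: 0.028
grip_force: 35.0
```

```bash
python3 -c "
from h import *
for _ in range(3): here(); ctrl.camera('side')"
```

```text
8.85 wiper in glass [ 0.0003  0.1141 -0.0046] force in glass [-1.53 -1.21  3.57]
8.9 wiper in glass [ 0.0003  0.1141 -0.0046] force in glass [-1.86 -0.4   2.69]
8.95 wiper in glass [ 0.0002  0.1141 -0.0046] force in glass [-1.67  0.    2.58]
```

Pressing at about 4 N. First half of the stroke.

Request:
move_arm(
  targets=[
    [-1,0,0.1,0,0,0,0],
    [-1,0,0.25,0,0,0,0],
    [-1,0,0.4,0,0,0,0],
    [-1,0,0.55,0,0,0,0],
    [-1,0,0.7,0,0,0,0],
    [-1,0,0.85,0,0,0,0],
    [-1,0,1.0,0,0,0,0],
    [-1,0,1.15,0,0,0,0],
    [-1,0,1.25,0,0,0,0],
    [-1,0,1.25,0,0,0,0],
  ],
)

```text
time_s: 10.0
ee_pos: [0.6214, 0.0757, 0.1486]
eef_rot: [3.14, -0.443, -0.007]
force: [-2.3, -2.6, 2.4]
grip_width: 0.0274
grip_force: 35.0
```

```bash
python3 -c "
from h import *
for _ in range(2): here(); ctrl.camera('side')
print(pose()[:3,:3].T@Gr)"
```

```text
10.0 wiper in glass [ 0.0001  0.0505 -0.0047] force in glass [-0.97 -2.64  3.16]
10.05 wiper in glass [ 0.0001  0.0508 -0.0047] force in glass [-0.67 -3.26  3.74]
[[ 9.99999619e-01  2.11777269e-04  8.46957995e-04]
 [ 2.10710331e-04 -9.99999184e-01  1.25962065e-03]
 [ 8.47224063e-04 -1.25944171e-03 -9.99998848e-01]]
```

Request:
move_arm(
  targets=[
    [-1,0,0.15,0,0,0,0],
    [-1,0,0.3,0,0,0,0],
    [-1,0,0.45,0,0,0,0],
    [-1,0,0.6,0,0,0,0],
    [-1,0,0.75,0,0,0,0],
    [-1,0,0.9,0,0,0,0],
    [-1,0,1.05,0,0,0,0],
    [-1,0,1.2,0,0,0,0],
    [-1,0,1.35,0,0,0,0],
    [-1,0,1.5,0,0,0,0],
    [-1,0,1.65,0,0,0,0],
    [-1,0,1.8,0,0,0,0],
  ],
)

```text
time_s: 11.3
ee_pos: [0.6207, -0.0139, 0.1487]
eef_rot: [3.141, -0.443, -0.007]
force: [-3.4, 2.8, 3.0]
grip_width: 0.0278
grip_force: 35.0
```

```bash
python3 -c "
from h import *
for _ in range(2): here(); ctrl.camera('side')"
```

```text
11.3 wiper in glass [ 0.0002 -0.0391 -0.0046] force in glass [-1.87  2.8   4.15]
11.35 wiper in glass [ 0.0002 -0.0399 -0.0046] force in glass [-1.12 -2.09  3.52]
```

Request:
move_arm(
  targets=[
    [-1,0,0.15,0,0,0,0],
    [-1,0,0.3,0,0,0,0],
    [-1,0,0.45,0,0,0,0],
    [-1,0,0.6,0,0,0,0],
    [-1,0,0.75,0,0,0,0],
    [-1,0,0.9,0,0,0,0],
    [-1,0,1.05,0,0,0,0],
    [-1,0,1.2,0,0,0,0],
    [-1,0,1.35,0,0,0,0],
    [-1,0,1.5,0,0,0,0],
    [-1,0,1.5,0,0,0,0],
    [-1,0,1.5,0,0,0,0],
  ],
)

```text
time_s: 12.6
ee_pos: [0.6203, -0.0889, 0.1488]
eef_rot: [3.14, -0.443, -0.007]
force: [-1.7, -1.8, 2.4]
grip_width: 0.0275
grip_force: 35.0
```

```bash
python3 -c "
from h import *
for _ in range(2): here(); ctrl.camera('side')"
```

```text
12.6 wiper in glass [ 0.0003 -0.1141 -0.0045] force in glass [-0.53 -1.82  2.86]
12.65 wiper in glass [ 0.0003 -0.1138 -0.0045] force in glass [ 0.26 -2.52  2.48]
```

Stroke done. I'll lift off at the right end.

Request:
move_arm(
  targets=[
    [-1,0,0,-0.2,0,0,0],
    [-1,0,0,-0.6,0,0,0],
    [-1,0,0,-1.2,0,0,0],
    [-1,0,0,-2,0,0,0],
    [-1,0,0,-2.6,0,0,0],
    [-1,0,0,-2.6,0,0,0],
  ],
)

```text
time_s: 13.3
ee_pos: [0.5644, -0.0877, 0.2707]
eef_rot: [3.139, -0.449, -0.006]
force: [0.4, 0.6, -1.7]
grip_width: 0.0274
grip_force: 35.0
```

```bash
python3 -c "
from h import *
here(); print(pose()[:3,3]); print(rel([.427,.321,.25],[np.pi,0,.1]))"
```

```text
13.3 wiper in glass [ 0.0022 -0.1133  0.1295] force in glass [-0.37  0.63 -1.68]
[ 0.5644353  -0.08770161  0.27068828]
(array([-2.7 , -8.16, -0.86]), array([ 0.026, -0.448, -0.104]))
```

Request:
move_arm(
  targets=[
    [-1,-0.3,-0.9,-0.1,0.003,-0.05,-0.012],
    [-1,-0.6,-1.8,-0.2,0.006,-0.1,-0.023],
    [-1,-0.9,-2.7,-0.3,0.009,-0.15,-0.035],
    [-1,-1.2,-3.6,-0.4,0.012,-0.2,-0.046],
    [-1,-1.5,-4.5,-0.5,0.014,-0.25,-0.058],
    [-1,-1.8,-5.4,-0.58,0.017,-0.3,-0.07],
    [-1,-2.1,-6.3,-0.68,0.02,-0.35,-0.08],
    [-1,-2.4,-7.2,-0.76,0.023,-0.4,-0.093],
    [-1,-2.7,-8.16,-0.86,0.026,-0.448,-0.104],
    [-1,-2.7,-8.16,-0.86,0.026,-0.448,-0.104],
    [-1,-2.7,-8.16,-0.86,0.026,-0.448,-0.104],
    [-1,-2.7,-8.16,-0.86,0.026,-0.448,-0.104],
  ],
)

```text
time_s: 14.5
ee_pos: [0.4271, 0.3204, 0.2463]
eef_rot: [-3.14, 0.006, 0.099]
force: [-0.8, -0.6, -1.1]
grip_width: 0.0279
grip_force: 35.0
```

```bash
python3 - <<'E'
from h import *
print(pose()[:3,3],ctrl.get_obs()['eef_rot']); print(rel([.427,.321,.047],[np.pi,0,.1]))
T=pose(); p,d=cam('wrist'); P=wcloud(d,T)
m=ctrl.cut_out('wrist','wiper')
if m:
    q=P[m[0]['region']&(d>0)]; q=(q-T[:3,3])@T[:3,:3]; s=q[abs(q[:,2]-.02)<.008]
    print(len(s),cv2.minAreaRect(s[:,:2].astype(np.float32)),np.linalg.lstsq(np.c_[s[:,:2],np.ones(len(s))],s[:,2],rcond=None)[0])
E
```

```text
[0.42705511 0.32040389 0.24631863] [-3.14000772  0.00576893  0.09894578]
(array([ 0.02, -0.01,  3.99]), array([-0.002,  0.006, -0.001]))
8362 ((0.0032151788473129272, 0.0009850524365901947), (0.14145343005657196, 0.05613231658935547), 0.20794585347175598) [ 0.0020455  -0.00182793  0.01973574]
```

Grip unchanged. I'll lower, settle, then release.

Request:
move_arm(
  targets=[
    [-1,0,0,0.9,0,0,0],
    [-1,0,0,1.8,0,0,0],
    [-1,0,0,2.6,0,0,0],
    [-1,0,0,3.2,0,0,0],
    [-1,0,0,3.6,0,0,0],
    [-1,0,0,3.8,0,0,0],
    [-1,0,0,3.92,0,0,0],
    [-1,0,0,3.98,0,0,0],
    [-1,0,0,3.98,0,0,0],
    [-1,0,0,3.98,0,0,0],
  ],
)

```text
time_s: 15.6
ee_pos: [0.4262, 0.3216, 0.0488]
eef_rot: [-3.139, 0.004, 0.099]
force: [-0.4, 0.3, -1.3]
grip_width: 0.0283
grip_force: 35.0
```

```bash
python3 -c "
from h import *
print(ctrl.get_obs()['force'],pose()[:3,3])"
```

```text
[-0.38469527  0.27081542 -1.34054472] [0.42623316 0.3216345  0.04876229]
```

Request:
move_arm(
  targets=[
    [-1,0,0,0.03,0,0,0],
    [-1,0,0,0.055,0,0,0],
    [-1,0,0,0.055,0,0,0],
    [0.0,0,0,0.055,0,0,0],
    [0.6,0,0,0.055,0,0,0],
    [1,0,0,0.055,0,0,0],
    [1,0,0,0.055,0,0,0],
    [1,0,0,0.055,0,0,0],
    [1,0,0,0.055,0,0,0],
    [1,0,0,0.055,0,0,0],
    [1,0,0,0.055,0,0,0],
  ],
)

```text
time_s: 16.7
ee_pos: [0.4258, 0.3214, 0.0452]
eef_rot: [-3.139, 0.005, 0.099]
force: [0.4, -0.0, 0.3]
grip_width: 0.0881
grip_force: 0.0
```

Request:
move_arm(
  targets=[
    [1,0,0,-0.4,0,0,0],
    [1,0,0,-1.2,0,0,0],
    [1,0,0,-2.1,0,0,0],
    [1,0,0,-3,0,0,0],
    [1,0,0,-3.4,0,0,0],
    [1,0,0,-3.4,0,0,0],
    [1,0,0,-3.4,0,0,0],
  ],
)

```text
time_s: 17.4
ee_pos: [0.4266, 0.321, 0.2146]
eef_rot: [-3.14, 0.006, 0.099]
force: [0.2, -0.7, -0.8]
grip_width: 0.0937
grip_force: 0.0
```

```bash
python3 - <<'E'
from h import *
T=pose(); p,d=cam('wrist'); save('w4.png',p); P=wcloud(d,T)
m=ctrl.cut_out('wrist','wiper'); q=P[m[0]['region']&(d>0)]
s=q[q[:,2]>.058]; print('handle',np.percentile(s[:,2],[5,50,95]),cv2.minAreaRect(s[:,:2].astype(np.float32)),ctrl.get_obs()['grip_width'])
k=(P[...,2]>.012)&(P[...,2]<.023)&(abs(P[...,0]-.42)<.17)&(abs(P[...,1]-.34)<.12)&(d>0)
r=cv2.minAreaRect(P[k][:,:2].astype(np.float32)); print('tray',r)
E
```

```text
handle [0.06634019 0.07031856 0.07174298] ((0.42596572637557983, 0.3202641010284424), (0.11117128282785416, 0.027934325858950615), 5.66480827331543) 0.09424668587010415
tray ((0.4226643443107605, 0.34364989399909973), (0.17700821161270142, 0.25715747475624084), 89.26317596435547)
```

View pics/w4.png

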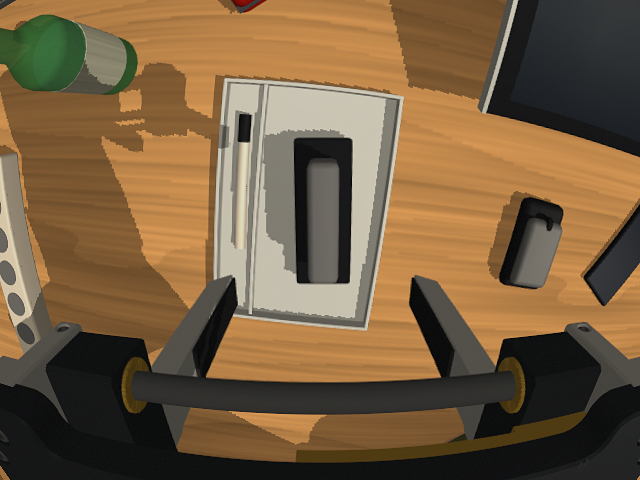

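The wiper lies flat in the middle of the wide bay at (322,210), and the gripper is clear. Handing in.

```bash
python3 -c "
from station import ctrl
print(ctrl.hand_in())"
```

```text
the job is handed in; nothing more can be done
None
```

I wiped the glass in one continuous stroke from left to right at roughly 4–5 N (measured at pauses) and laid the wiper back felt down in the middle of the wide bay; the job is handed in after about 17 s, with no verdict returned.

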